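# Dress the timing-belt tensioner plate: idler on, sprung arm held back for pinning

## Robot

A 7-joint arm with a two-finger parallel gripper is mounted at the origin on the work surface. World frame = base frame: x ahead of the robot, y to its left, z up, the work surface at z = 0. Lengths are in m, angles in rad, forces in N, time in s.
With the tool pointing down it reaches from about 0.4 to 0.85 m from the base axis. Payload 10.4 kg.
Tool frame: the origin (TCP) lies on the centre line of the jaws, within the pads' length; the fingertips stand 8 mm ahead of it and the grasp point (between the pads) lies 11 mm behind it; z points along the fingers, y is the line along which they close (so a half turn about z gives the same grasp; the last joint's range is limited). The gripper opens to 85 mm and grips with 20 to 120 N. Pads are 22 mm wide; open, the fingers measure 114 mm over their backs; the gripper's body (76 mm by 85 mm) begins 54 mm behind the grasp point. The pads swing forward as they close: fully open they stand 13 mm farther back than shut.
Start: joints at [-1.147, 0.332, -0.065, 1.46, 0.022, 1.35, -0.088], TCP at [0.27, 0.564, 0.239] pointing down, gripper open.
Joint ranges: [-2.6, 2.6], [-0.5, 2.12], [-1.47, 1.34], [0.16, 2.42], [-1.27, 4.41], [0.06, 2.06], [-2.6, 2.6]. Speed limits (rad/s): [2.22, 2.22, 2.79, 2.79, 3.14, 3.14, 3.14].

## Interface

Orientations are given as a unit quaternion [x, y, z, w].
In Python, from station import env gives the robot as it stands. The module is installed in compiled form; this text tells all that it offers.
- The arm moves only by the shell command python3 -m pendant 'ROWS' [FORCE]. ROWS is JSON, one flat list of numbers, 7 for each row, row after row: the turn, a rotation vector about the tool's x, y, z in degrees, then the shift along the tool's x, y, z in units of 25 mm (1.0 is 25 mm), then the opening, from 0 (shut) to 1 (fully open). A call has 1 to 10 rows; each row shifts and turns the commanded pose from where the row before left it, along the tool's axes as they then stand; what a row does not reach is not made up. A row lasts 1/10 s, in which the tool goes at most 50 mm and 8.59 degrees, less where a joint would pass 70% of its speed; a pose out of reach is approached as far as the arm can. A call is refused whole if a number of a shift passes 1 or a number of a turn 8.59, either way. A call with a gripper value outside its range is refused whole. The fingers move at their own pace and stop on an object; FORCE is the grip in N (left out, the last holds). Time passes only in rows, so rows that do not move let the fingers close. It gives the time, the measured TCP pose, the force, the opening and the grip force at its end, in the units of the state.
- env.sense(): the state, without advancing time (a new reading comes with each control period).
- env.grab_frame(name): name is "side" or "top" or "wrist"; returns a dict with "image" (384x512x3 uint8, red, green, blue), "mtx" (3x3 intrinsics, pixels), "k1" (the pictures are not rectified: a ray, as slopes to the right and down, at radius r is drawn at 1 + k1 r^2 times it, then the intrinsics apply), "view" (4x4, takes a point from world to camera coordinates). Camera axes: x right, y down, z forward; pixel columns grow to the right and rows downward; lengths in m; the calibration is good to about 2 mm. A picture is of the moment at which its call begins. There is no depth.
- env.finish_job(): hands the job in; it is judged then, once.
The state is a dict: "clock": time; "joint_positions": joint angles; "joint_vel": joint speeds; "joint_torque": joint torques, N m; "eef_pos": TCP position; "orientation": TCP orientation; "ft_force": force on the tool from outside, world axes, zero at the start; "wrist_torque": the same for the moment, N m; "opening": opening from 0.0 (shut) to 1.0 (fully open); "gripper_force": force on a finger pad.
Only numpy, scipy, OpenCV 4.12 (cv2) and the standard library are available. Lean on these libraries where they do the work, as an engineer would, in place of code of your own. Each camera call takes 0.05 s, during which the arm holds its last target. There are 200 camera calls.

## Task

Pick the plain idler roller out of the parts tray, slide it right down over the bare stud of the tensioner plate until it sits on its shoulder, and let go of it. Then, with the fingers, push the sprung tensioner arm back past the last click of its ratchet to its stop and finish while still holding it there, so that I can slip the locking pin in: the ratchet alone lets it come too far forward. Leave the other parts in the tray, the pin and the spanner where they are.

Things in the scene. Friction and masses are not known exactly. Their poses are not given: they have to be found in the camera images.
- tray: blue parts tray, fixed, 190 (x) x 260 (y) x 40 mm high, walls and floor 4 mm; two dividers (35 mm high) along its x make three compartments side by side in y, each 182 x about 80 mm; origin: centre of the underside, x along the compartments. Each holds one part standing on its flat end; which is where changes. Grip along the tray's x, where the fingers have room
- idler: the plain idler roller: straight steel cylinder with a dark ring on its top face, diameter 46, height 28, through bore of diameter 19 mm, about 0.2 kg, standing upright in one compartment of the tray (its foot 4 mm above the bench); origin: centre of its lower end, z along its axis
- stud_seat (a point): centre of the shoulder on which the idler seats, 57 mm above the bench, axes as the plate's; the upright stud rises from it, diameter 16 mm, straight up to 84 mm above the bench, then a tapered nose to 92 mm. The shoulder is a boss of 28 mm diameter, 21 mm tall, on the plate, 115 mm from the plate's middle in -y. At least 50 mm are free around the seated roller on the arm's side
- carrier: the tensioner plate: cast aluminium plate about 200 (x) x 290 (y) mm, its top face 36 mm above the bench, on standoffs on a 250 x 330 mm steel base that is fixed to the bench; origin: on the bench under the middle, z up
- tensioner (a joint): angle of the sprung tensioner arm, rad: 0 = on its front stop (start), growing as it is pushed back, clockwise from above; 0.66 = on its rear stop. The spring drives it forward: 6 N at the lug at 0, 14 N at the stop. Its ratchet clicks at about 0.26, 0.40, 0.54 (1 to 3 N more over a tooth); let go, the arm comes forward only to the last tooth passed. The pin holes line up from 0.60 to 0.66
- lever: the tensioner arm, cast, 20 to 26 mm wide, 39 to 55 mm above the bench, with a free-turning steel roller (diameter 40, 57 to 83 mm above the bench) 75 mm from the pivot and the push lug at its end; origin: on its upright pivot axis at the plate's top face; its -x points along the arm to the lug, z up. On the pivot: spring drum, diameter 60, up to 79 mm above the bench, bolt head to 88 mm
- lug (a point): middle of the push lug: upright round steel post of diameter 16 mm, from 55 to 85 mm above the bench (this point at 70 mm), at the arm's free end, 108 mm from the pivot axis. Push it on the flank that faces the stud, along the circle about the pivot; it travels 71 mm and the way is clear
- pawl (a joint): the sprung pawl slider that rides on the ratchet teeth, in a guide on the plate's +y side of the pivot, m: 0 = dropped fully in, up to 0.0035 while riding over a tooth; needs no touching
- flanged: another roller, not wanted, in the tray: low, with a wide flange, diameter 60 over the flange, 18 mm high; origin: centre of its lower end
- bush: slender steel bush, not wanted, in the tray: diameter 26, height 34 mm; origin: centre of its lower end
- lock_pin: L-shaped steel locking pin, 5 mm wire, 70 x 24 mm, lying on the bench to the left of the plate, for the other worker; origin: middle of its long leg, on the bench
- spanner: steel spanner lying on the bench beyond the tray; origin: its middle, on the bench
Things that resemble listed ones, but are neither listed nor needed, are in the scene too. What is shaped like the idler but brown or turquoise is not meant.

How it is judged:
On the way, in this order (a step that is already met when the one before it is completed fails the run):
1. the idler sits fully down on the stud's shoulder and the fingers have let go of it (horizontal distance between idler and stud_seat below 0.004 m and z of idler in the frame of stud_seat below 0.003 m and angle between idler's own z axis and vertical below 0.06 rad and contact force between the fingers and idler below 0.1 N), for 0.2 s.
2. the fingers push the arm back past the last ratchet click, the pawl dropped in (value of joint tensioner above 0.56 rad and value of joint pawl below 0.0015 m and contact force between the fingers and lever above 3 N), for 0.2 s.
At the end, for the whole second after the job is handed in: the fingers hold the arm still at 0.60 rad or more, with over 4 N on the arm, its lug or its roller, so that they and not the ratchet carry the spring, the pawl dropped in; the idler is within 4 mm of the stud axis and 3 mm of the shoulder, upright to 0.06 rad, not touched by the fingers (all of step 1 and value of joint tensioner above 0.6 rad and velocity of joint tensioner between -0.05 and 0.05 rad/s and value of joint pawl below 0.0015 m and contact force between the fingers and lever above 4 N); the arm keeps its last pose, push and grip.
It fails at once if another part in the tray was moved by more than 25 mm (distance of any of flanged, bush from where it was at the start of the episode above 0.025 m).
It fails at once if the locking pin or the spanner was moved by more than 25 mm (distance of any of lock_pin, spanner from where it was at the start of the episode above 0.025 m).
It also fails if it takes over 54 s, if anything falls off the work surface, if the arm or the gripper's body presses on something with over 40 N, if the wrist force passes 120 N, or if a joint passes its speed limit or range.

## Working session

There is one attempt and no reset: what is moved stays moved. The work goes in short steps, Python scripts to look and compute and a shell command to move; the robot and the scene stay as the last step left them, time stands still between calls to the robot, and variables do not carry over. Pictures are saved under pics/ and viewed, at most 10 in all, crops included, and the job is handed in when it is done.

```bash
mkdir -p pics; cat > h.py <<'E'
import numpy as np, cv2
from scipy.spatial.transform import Rotation as R
from station import env
def grab(n,save=None):
    f=env.grab_frame(n)
    if save: cv2.imwrite(f'pics/{save}.png',cv2.cvtColor(f['image'],cv2.COLOR_RGB2BGR))
    np.savez(f'{n}.npz',**f); return f
def ray(f,u,v):
    K=f['mtx'];d=np.array([(u-K[0,2])/K[0,0],(v-K[1,2])/K[1,1]]);s=d.copy()
    for _ in range(20): s=d/(1+f['k1']*(s@s))
    V=f['view'];Rm=V[:3,:3];return -Rm.T@V[:3,3],Rm.T@np.array([s[0],s[1],1])
def onz(f,u,v,z):
    o,d=ray(f,u,v);return o+d*(z-o[2])/d[2]
def proj(f,p):
    V=f['view'];c=V[:3,:3]@np.array(p)+V[:3,3];s=c[:2]/c[2];s=s*(1+f['k1']*(s@s))
    return s[0]*f['mtx'][0,0]+f['mtx'][0,2],s[1]*f['mtx'][1,1]+f['mtx'][1,2]
def togo(p,pos=None):
    "shift in tool axes in units of 25mm"
    s=env.sense();r=R.from_quat(s['orientation']);return r.inv().apply(np.array(p)-s['eef_pos'])/.025
E
python3 - <<'E'
from h import *
for n in ['top','side','wrist']:
    f=grab(n,n+'0'); print(n,f['k1'],f['mtx'][0],(-f['view'][:3,:3].T@f['view'][:3,3]).round(3),f['view'][:3,:3].round(2).tolist())
s=env.sense();print({k:np.round(v,3).tolist() for k,v in s.items()}, R.from_quat(s['orientation']).as_matrix().round(3))
a=cv2.imread('pics/top0.png')
cv2.imwrite('pics/top0b.png',cv2.resize(a,(800,600),interpolation=cv2.INTER_CUBIC))
E
```

```text
top -0.020314179150427252 [445.41916088   0.         247.83020817] [0.321 0.024 1.39 ] [[-0.03, -1.0, -0.01], [-0.99, 0.03, -0.17], [0.17, 0.0, -0.99]]
side 0.05727378143337162 [435.28618117   0.         255.7971747 ] [ 0.433 -0.795  0.898] [[0.99, -0.14, -0.0], [-0.1, -0.7, -0.7], [0.09, 0.7, -0.71]]
wrist -0.02104330489044095 [329.68643772   0.         257.01412442] [0.205 0.594 0.375] [[0.43, 0.9, -0.0], [0.87, -0.41, 0.28], [0.25, -0.12, -0.96]]
{'clock': 0.15, 'joint_positions': [-1.147, 0.333, -0.065, 1.461, 0.022, 1.35, -0.089], 'joint_vel': [-0.0, -0.002, 0.0, -0.001, -0.0, -0.0, 0.0], 'joint_torque': [0.0, -62.583, 0.049, -39.185, 0.016, 0.007, -0.0], 'eef_pos': [0.27, 0.563, 0.239], 'orientation': [0.222, 0.975, -0.001, -0.0], 'ft_force': [0.186, 0.338, -0.688], 'wrist_torque': [0.014, -0.062, 0.055], 'gripper_force': 0.0, 'opening': 0.997} [[-0.902  0.432 -0.   ]
 [ 0.432  0.902 -0.001]
 [-0.    -0.001 -1.   ]]
```

View pics/top0b.png

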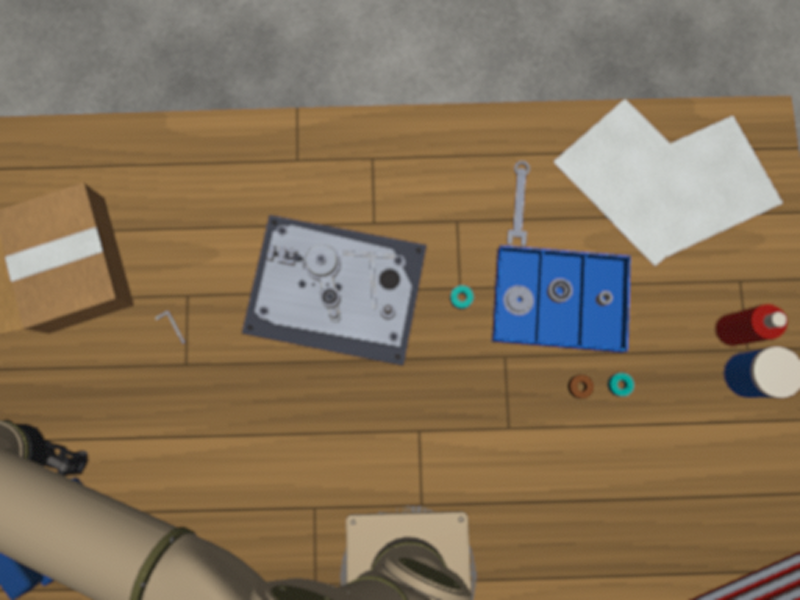

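View pics/side0.png

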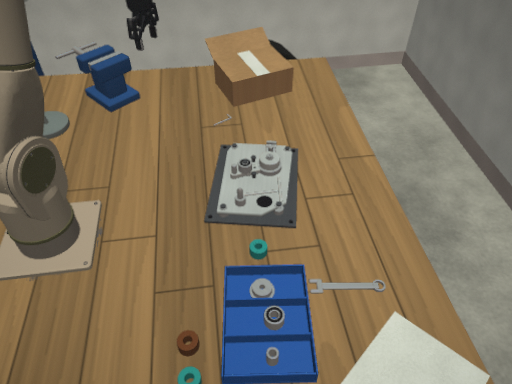

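The top view (800x600) shows the idler with its dark ring at about (560,290) in the middle compartment. The stud is at about (388,312), the drum at (322,260), the lever roller at (330,296) and the lug at (335,317). In the side view the idler is at (274,317) and the stud at (240,197). I'll enlarge both regions next.

```bash
python3 - <<'E'
from h import *
a=cv2.imread('pics/top0.png');b=cv2.imread('pics/side0.png')
A=cv2.resize(a[130:240,150:280],None,fx=3.08,fy=3.08,interpolation=cv2.INTER_CUBIC)
B=cv2.resize(b[135:235,200:310],None,fx=3.6,fy=3.6,interpolation=cv2.INTER_CUBIC)
C=np.zeros((600,800,3),np.uint8);C[:A.shape[0],:A.shape[1]]=A;C[:B.shape[0],402:402+B.shape[1]]=B[:,:398]
D=cv2.resize(a[155:230,310:410],(400,300))[:230];C[370:600,:400]=D
E_=cv2.resize(b[260:384,215:325],None,fx=1.9,fy=1.85);C[370:370+229,402:402+E_.shape[1]]=E_[:229]
cv2.imwrite('pics/crop1.png',C)
T=np.load('top.npz');S=np.load('side.npz')
def two(pt,ps):
    o1,d1=ray(T,*pt);o2,d2=ray(S,*ps);x=np.linalg.lstsq(np.c_[d1,-d2],o2-o1,rcond=None)[0]
    p,q=o1+x[0]*d1,o2+x[1]*d2;return ((p+q)/2).round(4),np.linalg.norm(p-q).round(4)
print('idler',onz(T,358.4,185.6,.032),two((358.4,185.6),(274,316)))
print('stud',onz(T,388/1.5625,312/1.5625,.09),two((388/1.5625,312/1.5625),(240,190)))
print('pivot',onz(T,322/1.5625,260/1.5625,.088)); print('roller',onz(T,330/1.5625,296/1.5625,.083)); print('lug',onz(T,335/1.5625,317/1.5625,.085))
E
```

```text
idler [ 0.53444987 -0.31533369  0.032     ] (array([ 0.536 , -0.3176,  0.0229]), np.float64(0.0002))
stud [0.49209232 0.02556499 0.09      ] (array([0.497 , 0.0258, 0.0811]), np.float64(0.0074))
pivot [0.59580635 0.14903213 0.088     ]
roller [0.52658087 0.13498555 0.083     ]
lug [0.48589287 0.12585098 0.085     ]
```

View pics/crop1.png

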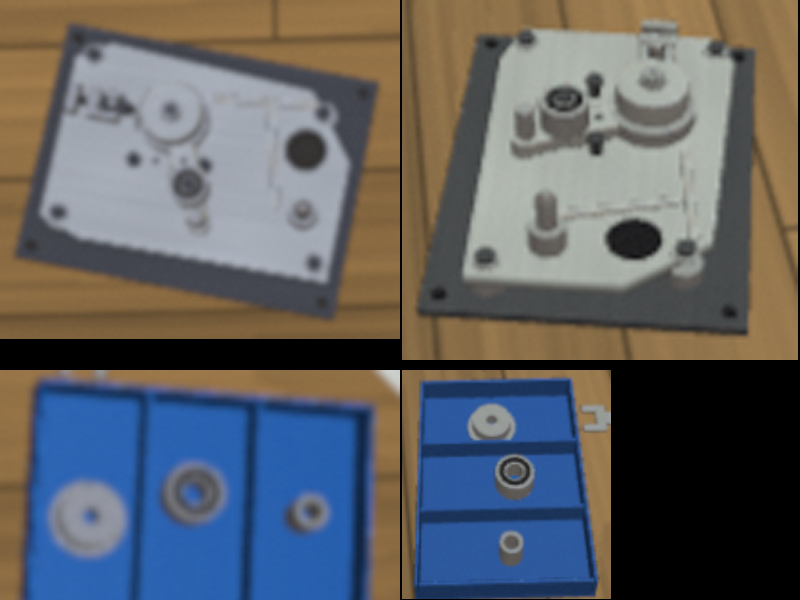

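The crops confirm it: stud nose at crop (303,206) top and (545,193) side, lever pointing towards the robot, and idler in the middle compartment. Next I turn the tool and go above the plate for a close look.

```bash
python3 -m pendant '[0,0,8.4,0,0,0,1, 0,0,8.4,0,0,0,1, 0,0,8.4,0,0,0,1, 0,0,8.4,0,0,0,1, 0,0,8.4,0,0,0,1, 0,0,8.4,0,0,0,1, 0,0,8.4,0,0,0,1, 0,0,8.4,0,0,0,1]' && python3 -m pendant '[0,0,0,-1,0.47,0,1, 0,0,0,-1,0.47,0,1, 0,0,0,-1,0.47,0,1, 0,0,0,-1,0.47,0,1, 0,0,0,-1,0.47,0,1, 0,0,0,-1,0.47,0,1, 0,0,0,-1,0.47,0,1, 0,0,0,-1,0.47,0,1, 0,0,0,-1,0.47,0,1, 0,0,0,-1,0.47,0,1]' && python3 -m pendant '[0,0,0,-1,0.47,0,1, 0,0,0,-1,0.47,0,1, 0,0,0,-1,0.47,0,1, 0,0,0,-1,0.47,0,1, 0,0,0,-1,0.47,0,1, 0,0,0,-1,0.47,0,1, 0,0,0,-1,0.47,0,1, 0,0,0,-1,0.47,0,1, 0,0,0,-1,0.47,0,1, 0,0,0,-1,0.47,0,1]' && python3 -m pendant '[0,0,0,-1,0.47,0,1,0,0,0,0,0,0,1,0,0,0,0,0,0,1,0,0,0,0,0,0,1]'
python3 - <<'E'
from h import *
f=grab('wrist','w1');np.savez('w1.npz',**f);s=env.sense();print(s['clock'],s['eef_pos'],R.from_quat(s['orientation']).as_matrix().round(3),proj(f,(.492,.026,.092)))
E
```

```text
clock: 0.95
eef_pos: [0.27, 0.5635, 0.239]
orientation: [0.726, 0.687, -0.0, 0.0]
ft_force: [-0.9, -0.7, -0.1]
opening: 1.002
gripper_force: 0.0
clock: 1.95
eef_pos: [0.3754, 0.307, 0.2392]
orientation: [0.724, 0.69, -0.0, -0.0]
ft_force: [0.3, 0.5, -0.3]
opening: 0.999
gripper_force: 0.0
clock: 2.95
eef_pos: [0.4805, 0.0517, 0.2392]
orientation: [0.724, 0.69, 0.0, -0.0]
ft_force: [0.8, 1.7, -0.1]
opening: 1.002
gripper_force: 0.0
clock: 3.35
eef_pos: [0.4906, 0.0282, 0.2391]
orientation: [0.724, 0.69, -0.0, -0.0]
ft_force: [0.6, -0.4, -0.4]
opening: 1.001
gripper_force: 0.0
3.4 [0.49052875 0.02828287 0.23915121] [[ 0.047  0.999 -0.   ]
 [ 0.999 -0.047  0.   ]
 [ 0.    -0.    -1.   ]] (np.float64(259.15018449756127), np.float64(180.81687309209005))
```

View pics/w1.png

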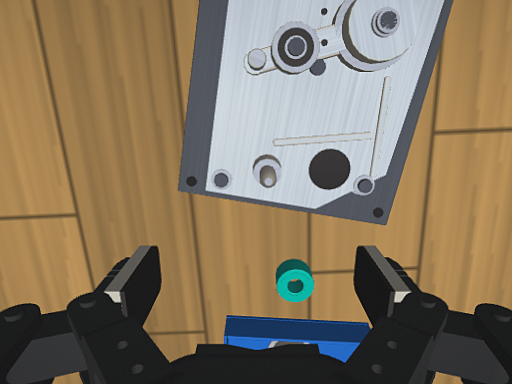

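The wrist view shows the stud tip at about (267,182) with its boss at (266,165). The lug is at (257,58), the lever roller at (295,47) and the bolt at (386,20). I'll zoom in to refine the stud and lug.

```bash
python3 - <<'E'
from h import *
f=np.load('w1.npz')
for n,u,v,z in [('lug',257,58,.085),('roller',295,47,.083),('pivot',386,20,.088),('studtip',267.5,182,.092)]: print(n,onz(f,u,v,z).round(4))
b=cv2.imread('pics/w1.png');A=cv2.resize(b[145:195,240:290],(400,400),interpolation=cv2.INTER_CUBIC);B=cv2.resize(b[20:80,240:320],None,fx=5,fy=5,interpolation=cv2.INTER_CUBIC)
C=np.zeros((400,800,3),np.uint8);C[:,:400]=A;C[:300,400:]=B;cv2.imwrite('pics/crop2.png',C)
T=np.load('top.npz');S=np.load('side.npz')
print('stud top cam',onz(T,303/3.08+150,205/3.08+130,.092),'side',onz(S,239.7,189.5,.092))
E
```

```text
lug [0.4948 0.1285 0.085 ]
roller [0.5264 0.1358 0.083 ]
pivot [0.5984 0.1521 0.088 ]
studtip [0.4994 0.0246 0.092 ]
stud top cam [0.50107011 0.02515572 0.092     ] side [0.49924797 0.01747565 0.092     ]
```

View pics/crop2.png

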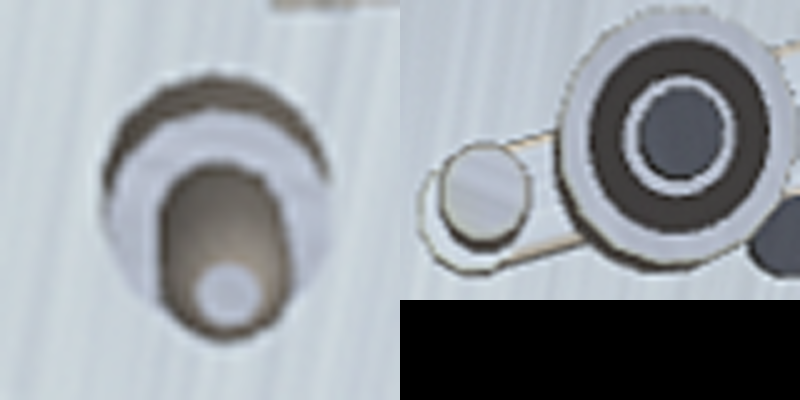

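```bash
python3 -m pendant '[0,0,0,-0.98,0.18,0,1, 0,0,0,-0.98,0.18,0,1, 0,0,0,-0.98,0.18,0,1, 0,0,0,-0.98,0.18,0,1, 0,0,0,-0.98,0.18,0,1, 0,0,0,-0.98,0.18,0,1, 0,0,0,-0.98,0.18,0,1, 0,0,0,-0.98,0.18,0,1, 0,0,0,-0.98,0.18,0,1, 0,0,0,-0.98,0.18,0,1]' >/dev/null && python3 -m pendant '[0,0,0,-0.98,0.18,0,1, 0,0,0,-0.98,0.18,0,1, 0,0,0,-0.98,0.18,0,1, 0,0,0,-0.95,0.15,0,1, 0,0,0,0,0,0,1, 0,0,0,0,0,0,1, 0,0,0,0,0,0,1]'
python3 - <<'E'
from h import *
f=np.load('w1.npz');print('stud tip',onz(f,268.5,181.5,.092),'boss',onz(f,267.1,172.5,.057))
f=grab('wrist','w2');np.savez('w2.npz',**f);s=env.sense();print(s['eef_pos'],proj(f,(.536,-.316,.032)))
hsv=cv2.cvtColor(f['image'],cv2.COLOR_RGB2HSV)
b=((hsv[...,0]>100)&(hsv[...,0]<130)&(hsv[...,1]>120)).astype(np.uint8)*255
cs,_=cv2.findContours(b,cv2.RETR_CCOMP,cv2.CHAIN_APPROX_NONE)
for c in cs:
    if cv2.contourArea(c)>300: print(cv2.contourArea(c),cv2.boundingRect(c),cv2.minAreaRect(c))
E
```

```text
clock: 5.1
eef_pos: [0.5369, -0.3161, 0.2391]
orientation: [0.724, 0.69, 0.0, -0.0]
ft_force: [0.1, -0.4, -0.2]
opening: 0.998
gripper_force: 0.0
stud tip [0.50025885 0.02499336 0.092     ] boss [0.50002271 0.0250432  0.057     ]
[ 0.53687457 -0.3160378   0.23919383] (np.float64(256.4929691204567), np.float64(164.78952495833846))
44553.0 (146, 28, 203, 257) ((239.4727783203125, 156.93580627441406), (202.5423126220703, 246.4566192626953), 3.5763344764709473)
648.0 (232, 222, 25, 34) ((244.0, 238.5), (24.0, 33.0), 0.0)
1592.0 (235, 141, 45, 47) ((257.0, 164.0), (44.0, 46.0), 0.0)
2650.5 (210, 58, 59, 60) ((239.25003051757812, 87.75001525878906), (57.982749938964844, 57.27565002441406), 45.0)
```

View pics/w2.png

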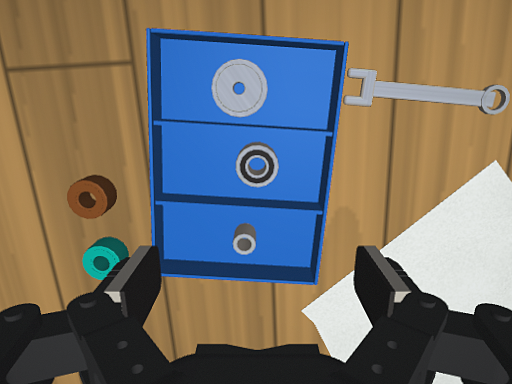

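The wrist view shows the idler's dark ring at about (257,165), in the middle compartment, with clear room on both sides along x. I'll get the ring centre numerically.

```bash
python3 - <<'E'
from h import *
f=np.load('w2.npz');g=f['image'].astype(int)
m=((g.max(2)<75)).astype(np.uint8)*255; m[:135]=0;m[195:]=0;m[:,:225]=0;m[:,290:]=0
cs,_=cv2.findContours(m,cv2.RETR_CCOMP,cv2.CHAIN_APPROX_NONE)
for c in cs:
    if len(c)>25:
        e=cv2.fitEllipse(c); print(np.round(e[0],1),np.round(e[1],1),onz(f,*e[0],.032).round(4))
        print(togo(onz(f,*e[0],.032)).round(3))
E
```

```text
[256.6 166.1] [31.9 32.5] [ 0.536  -0.3174  0.032 ]
[-0.064 -0.033  8.288]
[256.5 166.2] [24.8 25.3] [ 0.536  -0.3176  0.032 ]
[-0.071 -0.035  8.288]
```

```bash
python3 -m pendant '[0,0,0,-0.07,-0.03,0.9,1, 0,0,0,0,0,1,1, 0,0,0,0,0,1,1, 0,0,0,0,0,1,1, 0,0,0,0,0,1,1, 0,0,0,0,0,1,1, 0,0,0,0,0,1,1, 0,0,0,0,0,1,1, 0,0,0,0,0,0.8,1, 0,0,0,0,0,0.3,1]' 50 && python3 -m pendant '[0,0,0,0,0,0,1, 0,0,0,0,0,0,0.4, 0,0,0,0,0,0,0.4, 0,0,0,0,0,0,0.4, 0,0,0,0,0,0,0.3, 0,0,0,0,0,0,0.3, 0,0,0,0,0,0,0.3, 0,0,0,0,0,0,0.3, 0,0,0,0,0,0,0.3]' 50
```

```text
clock: 6.15
eef_pos: [0.535, -0.3174, 0.0124]
orientation: [0.724, 0.69, -0.0, -0.001]
ft_force: [-0.1, 0.1, -0.4]
opening: 0.997
gripper_force: 0.0
clock: 7.05
eef_pos: [0.5363, -0.3196, 0.0157]
orientation: [0.724, 0.69, 0.001, 0.001]
ft_force: [-1.2, 1.6, 7.1]
opening: 0.52
gripper_force: 50.5
```

```bash
python3 -m pendant '[0,0,0,0,0,-0.4,0.3, 0,0,0,0,0,-0.8,0.3, 0,0,0,0,0,-0.8,0.3, 0,0,0,0,0,-1,0.3, 0,0,0,0,0,-1,0.3, 0,0,0,0,0,-1,0.3, 0,0,0,0,0,-1,0.3,0,0,0,0,0,0,0.3,0,0,0,0,0,0,0.3]' 60
python3 - <<'E'
from h import *
f=grab('wrist','w3');np.savez('w3.npz',**f);s=env.sense();print(s['eef_pos'],s['ft_force'])
b=cv2.imread('pics/w3.png');cv2.imwrite('pics/w3c.png',cv2.resize(b[180:384,130:390],None,fx=2.5,fy=2.5,interpolation=cv2.INTER_CUBIC))
E
```

```text
clock: 7.95
eef_pos: [0.5355, -0.3192, 0.1645]
orientation: [0.724, 0.69, 0.0, 0.0]
ft_force: [0.2, 0.8, -2.2]
opening: 0.514
gripper_force: 61.5
[ 0.53510734 -0.31894209  0.16353243] [ 0.4889048  0.0282731 -1.6282683]
```

View pics/w3c.png

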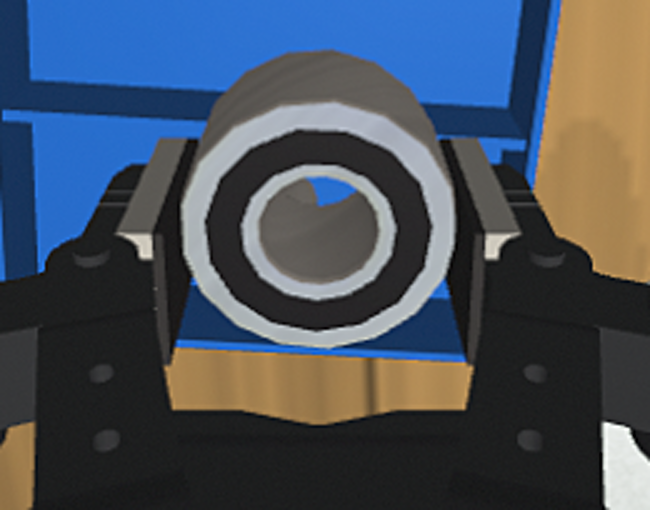

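The roller is held upright and centred between the pads, with the ring centre at crop (318,228). I'll compute its in-hand position and the shift to the stud.

```bash
python3 - <<'E'
from h import *
f=np.load('w3.npz');g=f['image'].astype(int)
m=((g.max(2)<70)).astype(np.uint8)*255
x0,x1,y0,y1=205,313,228,315
k=np.zeros_like(m);cv2.circle(k,(257,271),47,255,-1);m&=k
cs,_=cv2.findContours(m,cv2.RETR_CCOMP,cv2.CHAIN_APPROX_NONE)
ps=[]
for n in range(6): ps.append(env.sense()['eef_pos'])
z=.1640-.0117+.028
for c in cs:
    if len(c)>60:
        e=cv2.fitEllipse(c);p=onz(f,*e[0],z);print(np.round(e[0],1),np.round(e[1],1),p.round(4), (p-onz(f,e[0][0]+e[1][0]/2,e[0][1],z)).round(4))
print('z sens',onz(f,257,271,z+.005)-onz(f,257,271,z)); 
for n in ('w1','w2','w3'):
    v=np.load(n+'.npz')['view'];print(n,-v[:3,:3].T@v[:3,3],v[:3,:3].round(3).tolist())
E
```

```text
[256.9 271.6] [78.6 88.4] [ 0.5352 -0.3175  0.1803] [-0.0161  0.0008  0.    ]
[256.9 272.4] [55.5 63. ] [ 0.5352 -0.3178  0.1803] [-0.0114  0.0005  0.    ]
z sens [0.0001346  0.00288057 0.005     ]
w1 [0.4936933  0.09945952 0.37508581] [[0.999, -0.046, -0.001], [-0.044, -0.959, 0.281], [-0.014, -0.28, -0.96]]
w2 [ 0.53990048 -0.24489115  0.37509019] [[0.999, -0.045, -0.0], [-0.044, -0.959, 0.28], [-0.013, -0.28, -0.96]]
w3 [ 0.53852964 -0.24797446  0.30041127] [[0.999, -0.047, 0.0], [-0.046, -0.959, 0.281], [-0.013, -0.28, -0.96]]
```

```bash
python3 -m pendant '[0,0,0,0.972,-0.147,0,0.3, 0,0,0,0.972,-0.147,0,0.3, 0,0,0,0.972,-0.147,0,0.3, 0,0,0,0.972,-0.147,0,0.3, 0,0,0,0.972,-0.147,0,0.3, 0,0,0,0.972,-0.147,0,0.3, 0,0,0,0.972,-0.147,0,0.3, 0,0,0,0.972,-0.147,0,0.3, 0,0,0,0.972,-0.147,0,0.3, 0,0,0,0.972,-0.147,0,0.3]' >/dev/null && python3 -m pendant '[0,0,0,0.972,-0.147,0,0.3, 0,0,0,0.972,-0.147,0,0.3, 0,0,0,0.972,-0.147,0,0.3, 0,0,0,0.972,-0.147,0,0.3, 0,0,0,0,0,0.5,0.3,0,0,0,0,0,0.8,0.3,0,0,0,0,0,0.5,0.3,0,0,0,0,0,0,0.3,0,0,0,0,0,0,0.3]'
python3 - <<'E'
from h import *
f=grab('wrist');g=grab('side');t=grab('top');s=env.sense();print(s['eef_pos'],s['ft_force'],'cam',-f['view'][:3,:3].T@f['view'][:3,3])
c=lambda a,y0,y1,x0,x1:cv2.resize(a['image'][y0:y1,x0:x1][...,::-1],(400,400),interpolation=cv2.INTER_CUBIC)
u,v=map(int,proj(g,(.5,.025,.11)))
cv2.imwrite('pics/c4.png',np.hstack([c(f,200,340,187,327),c(g,v-35,v+35,u-35,u+35)]));print(u,v)
E
```

```text
clock: 9.9
eef_pos: [0.5005, 0.0224, 0.1191]
orientation: [0.724, 0.689, -0.001, -0.0]
ft_force: [0.3, -0.2, -1.9]
opening: 0.513
gripper_force: 61.6
[0.50120176 0.02281888 0.11996845] [ 0.1623843   1.11443933 -2.09551487] cam [0.50389646 0.09378406 0.25502256]
239 182
```

View pics/c4.png

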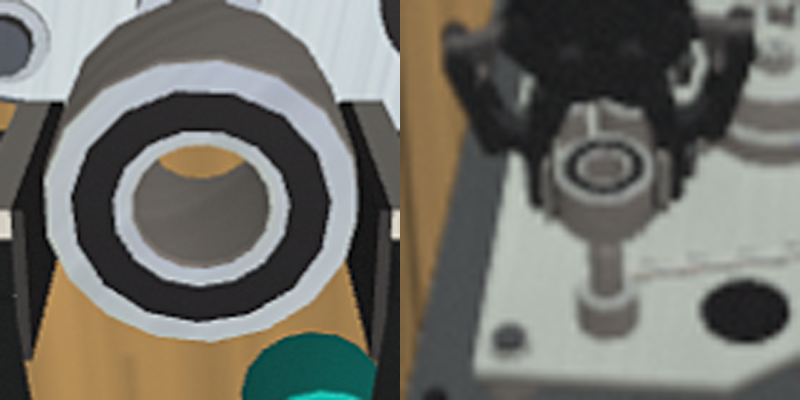

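The roller hangs over the stud with its axis lined up in the side view: roller (604), stud (606) in the crop. I'll nudge about 1 mm in +y and lower it, watching the force.

```bash
python3 -m pendant '[0,0,0,0.04,-0.02,0.3,0.3, 0,0,0,0,0,0.34,0.3, 0,0,0,0,0,0.16,0.3, 0,0,0,0,0,0.16,0.3, 0,0,0,0,0,0,0.3]' && python3 -m pendant '[0,0,0,0,0,0.16,0.3, 0,0,0,0,0,0.16,0.3, 0,0,0,0,0,0.16,0.3, 0,0,0,0,0,0,0.3]'
```

```text
clock: 10.55
eef_pos: [0.4999, 0.0239, 0.0946]
orientation: [0.724, 0.69, -0.001, -0.0]
ft_force: [0.0, 0.3, -3.1]
opening: 0.52
gripper_force: 61.6
clock: 10.95
eef_pos: [0.4999, 0.0239, 0.0827]
orientation: [0.724, 0.69, -0.0, -0.0]
ft_force: [0.8, -0.3, -1.5]
opening: 0.519
gripper_force: 61.6
```

```bash
python3 -m pendant '[0,0,0,0,0,0.16,0.3, 0,0,0,0,0,0.16,0.3, 0,0,0,0,0,0.12,0.3, 0,0,0,0,0,0,0.3]' && python3 -m pendant '[0,0,0,0,0,0.06,0.3, 0,0,0,0,0,0.06,0.3, 0,0,0,0,0,0,0.3]'
```

```text
clock: 11.35
eef_pos: [0.4999, 0.0239, 0.0718]
orientation: [0.724, 0.69, -0.0, -0.0]
ft_force: [-0.1, 0.2, -1.9]
opening: 0.517
gripper_force: 61.6
clock: 11.65
eef_pos: [0.5002, 0.024, 0.0692]
orientation: [0.724, 0.69, -0.0, -0.0]
ft_force: [0.1, 0.3, -2.7]
opening: 0.515
gripper_force: 61.6
```

Not on the shoulder yet; a bit further until contact.

```bash
python3 -m pendant '[0,0,0,0,0,0.06,0.3, 0,0,0,0,0,0,0.3]'; python3 -m pendant '[0,0,0,0,0,0.05,0.3, 0,0,0,0,0,0,0.3]'
```

```text
clock: 11.85
eef_pos: [0.5004, 0.024, 0.0687]
orientation: [0.724, 0.69, 0.0, -0.0]
ft_force: [-4.9, -0.1, 12.1]
opening: 0.517
gripper_force: 63.0
clock: 12.05
eef_pos: [0.5005, 0.024, 0.0685]
orientation: [0.724, 0.689, 0.0, -0.001]
ft_force: [-12.9, -0.6, 30.6]
opening: 0.517
gripper_force: 64.9
```

It's seated: contact came at TCP z 0.0685 against 0.0687 expected. Ease off, open and rise.

```bash
python3 -m pendant '[0,0,0,0,0,-0.08,0.3, 0,0,0,0,0,0,0.6, 0,0,0,0,0,0,0.75, 0,0,0,0,0,0,0.85, 0,0,0,0,0,0,0.95, 0,0,0,0,0,0,0.95, 0,0,0,0,0,0,0.95]' && python3 -m pendant '[0,0,0,0,0,-0.5,0.95, 0,0,0,0,0,-1,0.95, 0,0,0,0,0,-1,0.95, 0,0,0,0,0,-1,0.9, 0,0,0,0,0,-1,0.5,0,0,0,0,0,-1,0.2, 0,0,0,0,0,0,0, 0,0,0,0,0,0,0, 0,0,0,0,0,0,0]'
python3 - <<'E'
from h import *
f=grab('wrist','w5');np.savez('w5.npz',**f);g=grab('side');s=env.sense();print(s['eef_pos'],s['ft_force'])
u,v=map(int,proj(g,(.5,.025,.07)))
c=cv2.resize(g['image'][v-40:v+40,u-35:u+65][...,::-1],(350,280),interpolation=cv2.INTER_CUBIC)
C=np.zeros((384,800,3),np.uint8);C[:,:450]=f['image'][:,60:510,::-1];C[:280,450:]=c;cv2.imwrite('pics/c5.png',C)
print(proj(f,(.5,.025,.085)))
E
```

```text
clock: 12.75
eef_pos: [0.5002, 0.024, 0.0685]
orientation: [0.724, 0.69, -0.0, -0.0]
ft_force: [0.4, -0.1, -0.6]
opening: 0.947
gripper_force: 0.0
clock: 13.65
eef_pos: [0.4998, 0.0239, 0.2056]
orientation: [0.724, 0.69, -0.0, -0.0]
ft_force: [0.6, -0.5, -0.3]
opening: 0.037
gripper_force: 0.0
[0.4997668  0.0238703  0.20534477] [ 0.21842881 -0.06474334  0.23688481]
(np.float64(257.63711601962893), np.float64(185.16909450419482))
```

View pics/c5.png

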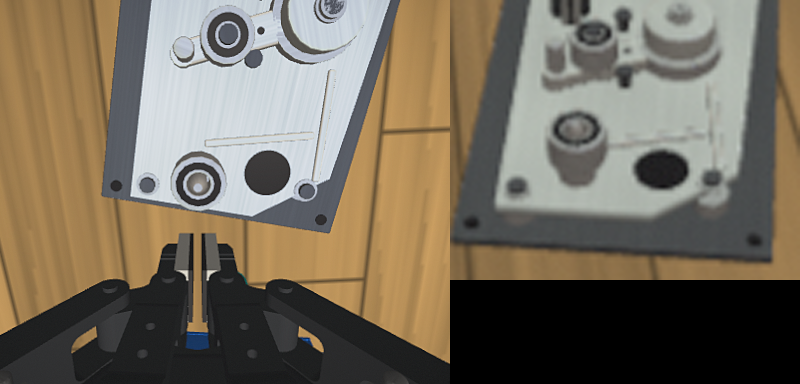

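The picture shows the roller seated with the stud tip through its bore at (258,181), and the fingers clear and shut. The lug top is at about (244,47). Next I'll compute the approach to the lug.

```bash
python3 - <<'E'
from h import *
f=np.load('w5.npz');print('lug5',onz(f,243.5,47,.085))
P=np.array([.5984,.1521]);L=(onz(f,243.5,47,.085)[:2]+[.4948,.1285])/2
d=(L-P)/np.linalg.norm(L-P);print(np.linalg.norm(L-P)); c=(L+P)/2; 
mid=P+.5*((L+d*.000)-P); Lc=P+d*.1075; t=np.array([d[1],-d[0]]) # clockwise tangent
print('lug',Lc,'radial deg',np.degrees(np.arctan2(-d[1],-d[0])),'t',t)
tgt=Lc+d*.004-t*.032;print('tgt',tgt)
s=env.sense();r=R.from_quat(s['orientation']);m=r.as_matrix();print('yaw y',np.degrees(np.arctan2(m[1,1],m[0,1])))
print(togo([*tgt,.073]).round(3))
E
```

```text
lug5 [0.49466208 0.12873289 0.085     ]
0.1062954893182687
lug [0.49355629 0.12835034] radial deg 12.763492688910706 t [-0.22092711  0.97529032]
tgt [0.4967248  0.09625734]
yaw y -2.806424708877579
[ 2.889 -0.256  5.293]
```

```bash
python3 -m pendant '[0,0,0,0.96,-0.09,0,0, 0,0,0,0.96,-0.09,0,0, 0,0,0,0.97,-0.08,0,0, 0,0,-7.8,0,0,0,0, 0,0,-7.8,0,0,0,0, 0,0,0,0,0,0.9,0, 0,0,0,0,0,0.9,0, 0,0,0,0,0,0.9,0, 0,0,0,0,0,0.9,0,0,0,0,0,0,0.9,0]' && python3 -m pendant '[0,0,0,0,0,0.5,0, 0,0,0,0,0,0.29,0, 0,0,0,0,0,0,0, 0,0,0,0,0,0,0]'
python3 - <<'E'
from h import *
f=grab('wrist','w6');g=grab('side','s6');s=env.sense();print(s['eef_pos'],s['ft_force']);m=R.from_quat(s['orientation']).as_matrix();print(np.degrees(np.arctan2(m[1,1],m[0,1])))
print(togo([.4967,.0963,.073]).round(2))
E
```

```text
clock: 14.75
eef_pos: [0.4968, 0.0963, 0.0921]
orientation: [0.624, 0.781, -0.001, -0.0]
ft_force: [0.4, 1.1, -0.1]
opening: -0.002
gripper_force: 0.0
clock: 15.15
eef_pos: [0.4978, 0.0965, 0.0744]
orientation: [0.624, 0.781, 0.0, 0.0]
ft_force: [0.3, 1.2, 1.3]
opening: -0.002
gripper_force: 0.0
[0.497887   0.09663032 0.07466161] [ 0.61867153  0.37472534 -0.75594574]
12.798455328908219
[-0.   -0.05  0.07]
```

```bash
python3 -m pendant '[0,0,0,0.2,-0.04,0.04,0, 0,0,0,0.2,0,0,0, 0,0,0,0,0,0,0]'; python3 -m pendant '[0,0,0,0.1,0,0,0, 0,0,0,0,0,0,0]'; python3 -m pendant '[0,0,0,0.1,0,0,0, 0,0,0,0,0,0,0]'
```

```text
clock: 15.55
eef_pos: [0.4939, 0.1072, 0.073]
orientation: [0.623, 0.782, 0.0, -0.0]
ft_force: [0.1, 0.4, 0.4]
opening: -0.002
gripper_force: 0.0
clock: 15.75
eef_pos: [0.4936, 0.1086, 0.0729]
orientation: [0.624, 0.782, 0.0, 0.0]
ft_force: [-0.2, -0.0, -0.9]
opening: 0.0
gripper_force: 0.0
clock: 15.95
eef_pos: [0.4932, 0.1098, 0.0728]
orientation: [0.624, 0.781, -0.0, 0.001]
ft_force: [0.0, -5.6, 0.8]
opening: -0.004
gripper_force: 3.0
```

Contact at the expected place, with 5.6 N. I'll push round the pivot, turning with the arm.

```bash
python3 -m pendant '[0,0,4,0.313,-0.05,0,0, 0,0,4,0.313,-0.05,0,0, 0,0,4,0.313,-0.05,0,0, 0,0,4,0.313,-0.05,0,0, 0,0,0,0,0,0,0]'
cat > chk.py <<'E'
from h import *
s=env.sense();m=R.from_quat(s['orientation']).as_matrix();p=m[:2,:2].T@(np.array(s['eef_pos'])[:2]-[.5984,.1521])*1e3
print('TCP rel pivot in tool mm',p.round(1),'turn from 12.8:',12.8-np.degrees(np.arctan2(m[1,1],m[0,1])),'F tool',(m.T@s['ft_force']).round(1))
# contact: lug at tool x = TCP+18.3
r=p+[18.3,0];q=m[:2,:2]@r;print('lever rad ~',(np.radians(12.76)-np.arctan2(-q[1],-q[0])).round(3))
E
python3 chk.py
```

```text
clock: 16.45
eef_pos: [0.4854, 0.1398, 0.0729]
orientation: [0.728, 0.686, -0.0, 0.001]
ft_force: [5.7, -8.6, -0.9]
opening: -0.002
gripper_force: 4.3
TCP rel pivot in tool mm [ -19.  -112.1] turn from 12.8: 16.22038230015541 F tool [-8.2  6.2  0.9]
lever rad ~ 0.276
```

```bash
python3 -m pendant '[0,0,4,0.313,-0.05,0,0, 0,0,4,0.313,-0.05,0,0, 0,0,4,0.313,-0.05,0,0, 0,0,4,0.313,-0.05,0,0, 0,0,3,0.235,-0.04,0,0, 0,0,0,0,0,0,0, 0,0,0,0,0,0,0]'; python3 chk.py
```

```text
clock: 17.15
eef_pos: [0.4861, 0.1752, 0.0728]
orientation: [0.831, 0.556, -0.001, 0.002]
ft_force: [0.5, -13.8, 5.4]
opening: 0.001
gripper_force: 6.0
TCP rel pivot in tool mm [ -21.4 -112.6] turn from 12.8: 35.192370178367355 F tool [-12.6   5.7  -5.3]
lever rad ~ 0.586
```

```bash
python3 -m pendant '[0,0,1.5,0.12,-0.02,0,0, 0,0,1,0.1,0,0,0, 0,0,0,0,0,0,0, 0,0,0,0,0,0,0]'; python3 chk.py;  python3 -m pendant '[0,0,0,0.08,0,0,0, 0,0,0,0,0,0,0]'; python3 chk.py
```

```text
clock: 17.55
eef_pos: [0.4874, 0.1803, 0.0727]
orientation: [0.843, 0.538, -0.001, 0.001]
ft_force: [-0.4, -13.7, 7.3]
opening: -0.001
gripper_force: 6.4
TCP rel pivot in tool mm [ -21.1 -112.6] turn from 12.8: 37.696262031656865 F tool [-12.6   5.4  -7.3]
lever rad ~ 0.632
clock: 17.75
eef_pos: [0.4881, 0.1823, 0.0727]
orientation: [0.843, 0.538, -0.001, 0.001]
ft_force: [-2.0, -14.0, 5.9]
opening: -0.002
gripper_force: 6.6
TCP rel pivot in tool mm [ -19.  -112.8] turn from 12.8: 37.68359437411972 F tool [-13.6   4.1  -5.8]
lever rad ~ 0.651
```

Nearly at the stop; I'll go on until the force rises.

```bash
python3 -m pendant '[0,0,0,0.06,0,0,0, 0,0,0,0,0,0,0]'; python3 chk.py;  python3 -m pendant '[0,0,0,0.04,0,0,0, 0,0,0,0,0,0,0]'; python3 chk.py
```

```text
clock: 17.95
eef_pos: [0.4886, 0.1836, 0.0727]
orientation: [0.843, 0.538, -0.002, 0.001]
ft_force: [-2.9, -13.5, 8.0]
opening: 0.001
gripper_force: 6.7
TCP rel pivot in tool mm [ -17.7 -112.8] turn from 12.8: 37.688983207477634 F tool [-13.5   3.   -8. ]
lever rad ~ 0.663
clock: 18.15
eef_pos: [0.4889, 0.1842, 0.0727]
orientation: [0.843, 0.538, -0.002, 0.001]
ft_force: [-4.0, -13.9, 8.9]
opening: -0.002
gripper_force: 7.2
TCP rel pivot in tool mm [ -17.  -112.9] turn from 12.8: 37.69856561404209 F tool [-14.3   2.2  -8.9]
lever rad ~ 0.669
```

```bash
python3 -m pendant '[0,0,0,0.04,0,0,0, 0,0,0,0,0,0,0]'; python3 chk.py;  python3 -m pendant '[0,0,0,0.04,0,0,0, 0,0,0,0,0,0,0]'; python3 chk.py
```

```text
clock: 18.35
eef_pos: [0.4889, 0.1843, 0.0726]
orientation: [0.843, 0.538, -0.003, 0.001]
ft_force: [-5.3, -17.1, 12.3]
opening: -0.005
gripper_force: 9.0
TCP rel pivot in tool mm [ -16.9 -112.8] turn from 12.8: 37.730126239075176 F tool [-17.8   2.4 -12.2]
lever rad ~ 0.67
clock: 18.55
eef_pos: [0.489, 0.1845, 0.0725]
orientation: [0.843, 0.538, -0.003, 0.001]
ft_force: [-8.1, -19.6, 14.2]
opening: -0.003
gripper_force: 10.9
TCP rel pivot in tool mm [ -16.8 -112.8] turn from 12.8: 37.76536945778176 F tool [-21.3   0.9 -14.1]
lever rad ~ 0.671
```

The arm is on its stop: the position stays put while the force rises to 21 N. I'll let it settle and take a last look.

```bash
python3 -m pendant '[0,0,0,0,0,0,0, 0,0,0,0,0,0,0, 0,0,0,0,0,0,0, 0,0,0,0,0,0,0, 0,0,0,0,0,0,0]'; python3 chk.py; python3 - <<'E'
from h import *
f=grab('wrist');g=grab('side');u,v=map(int,proj(g,(.53,.1,.07)))
C=np.zeros((400,800,3),np.uint8);C[:384,:450]=f['image'][:,40:490,::-1];C[:350,450:]=cv2.resize(g['image'][v-60:v+60,u-60:u+60][...,::-1],(350,350),interpolation=cv2.INTER_CUBIC);cv2.imwrite('pics/c7.png',C)
E
```

```text
clock: 19.05
eef_pos: [0.489, 0.1845, 0.0725]
orientation: [0.843, 0.538, -0.003, 0.001]
ft_force: [-7.5, -20.0, 14.3]
opening: 0.004
gripper_force: 10.8
TCP rel pivot in tool mm [ -16.8 -112.8] turn from 12.8: 37.762463170440775 F tool [-21.4   1.6 -14.1]
lever rad ~ 0.671
```

View pics/c7.png

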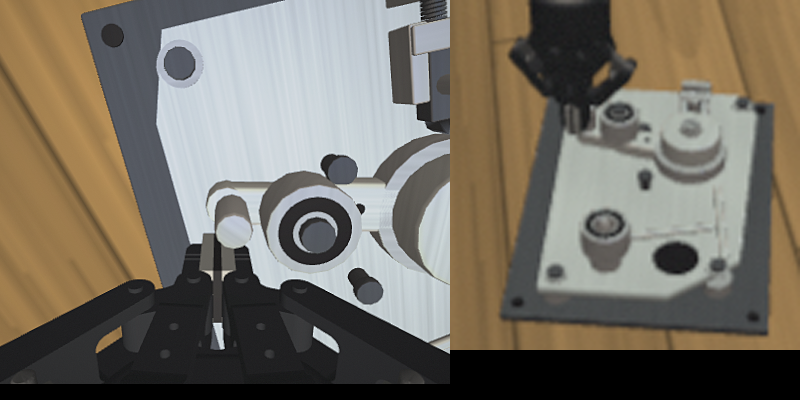

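The picture shows the shut fingers pressing on the lug at (233,225), the arm against its rear stop post at (340,168), and the roller seated on the stud, untouched. Handing in.

```bash
python3 -c "
from station import env
print(env.finish_job())"
```

```text
the job is handed in; nothing more can be done
None
```

The idler is fully down on the stud's shoulder and released. The shut fingers are holding the tensioner arm against its rear stop, past the last click, with about 21 N, and the job was handed in at about 19 s; no verdict came back.

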